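Dress the doughnut window tray

ROBOT

A 6-joint arm with a two-finger parallel gripper is mounted at the origin on the work surface. World frame = base frame: x ahead of the robot, y to its left, z up, the work surface at z = 0. Lengths are in mm, angles in rad, forces in N, time in s.
With the tool pointing down it reaches from about 350 to 775 mm from the base axis. Payload 7.3 kg.
Tool frame: the origin (TCP) lies midway between the tips of the shut fingers; the grasp point (between the pads) lies 19 mm behind it (grip_depth is the distance from the TCP to the grasp point, in mm); z points along the fingers, y is the direction in which the jaws open and shut (so a half turn about z gives the same grasp; the last joint's range is limited). The gripper opens to 92 mm and grips with 3 to 60 N. Pads are 19 mm wide; open, the fingers measure 130 mm over their backs; the gripper's body (75 mm by 190 mm) begins 47 mm behind the grasp point.
Start: joints at [1.073, 0.342, 1.524, -0, 1.275, -0.146], TCP at [180.895, 492.871, 226.741] pointing down, gripper open.
Joint ranges: [-2.53, 2.53], [-0.77, 2.02], [0.04, 2.7], [-1, 4.14], [0.28, 2.66], [-3.11, 3.11]. Speed limits (rad/s): [2.57, 2.57, 3.14, 3.14, 3.14, 3.14].

INTERFACE

Orientations are given as [roll, pitch, yaw] about the fixed x, y, z axes, in that order (R = Rz(yaw) Ry(pitch) Rx(roll)).
In Python, from plant import get_obs, capture, close_job, spot_in, silhouettes, mark_of, grip_depth gives the robot as it stands.
- The arm moves only by the tool servo_tool, never from a script. Its arguments are lists of equal length, an entry for each row: "slide": the shift along the tool's x, y, z normalised to -1 to 1, where 1 is 20 cm, a list of three; "rot": the turn, a rotation vector about the tool's x, y, z normalised to -1 to 1, where 1 is pi rad, a list of three; "claw": the finger opening in mm, from 0 to 91.8. A call has 1 to 5 rows; each row is the pose to reach, as a shift and turn from the pose commanded when the call began, along the tool's axes at that moment, turning the shorter way round; what a row does not reach only later rows make up. A row lasts 1/8 s, in which the tool goes at most 62.5 mm and 10.7 degrees, less where a joint would pass 70% of its speed; a pose out of reach is approached as far as the arm can. A call with a number of a shift or a turn outside -1 to 1 is refused whole. A call with a gripper value outside its range is refused whole. The fingers move at their own pace and stop on an object; the grip force is fixed at half the most. Time passes only in rows, so rows that repeat a pose let the fingers close. It gives the time, the measured TCP pose, the force and the opening at its end, in the units of the state.
- get_obs(): the state, without advancing time (a new reading comes with each control period).
- capture(name): name is "scene" or "top" or "wrist"; returns a dict with "frame" (384x512x3 uint8, red, green, blue), "depth" (384x512 float32, mm along the optical axis (not along the pixel's ray), 0 where there is no reading), "vertical_fov" (degrees; the focal length in pixels is half the picture's height over the tangent of half this angle, whatever the lens; pixels are square), "cx", "cy" (the principal point, pixels), "D" ([k1, k2, p1, p2, k3] as OpenCV has them; the pictures are not rectified), "position" and "rotation" of the camera in the world. Camera axes: x right, y down, z forward; pixel columns grow to the right and rows downward; lengths in mm; the calibration is good to about 2 mm. A picture is of the moment at which its call begins.
- close_job(): hands the job in, once; it reports no verdict.
Trained networks look in the newest picture that a camera, given by its name, has taken for a name from the list of things; names that differ only in an ending like _2 or _b are one class to them, and where a whole thing is asked for, a point or a joint stands for the part that bears it (a point fixed in the world has none). Each returns a list of dicts, best first, with "confidence" (0 to 1); they miss things now and then, are a little off and sometimes report something else, mostly with a low value. They report only what shows in the picture. A call takes as long as a camera call.
- spot_in(query, camera): "box" ([left, top, right, bottom] in pixels, round what is visible of it).
- silhouettes(query, camera): "pixels" (384x512 bool, what is visible of it) and "box" ([left, top, right, bottom] in pixels, round what is visible of it).
- mark_of(query, camera): "xy" ([column, row] in pixels: a listed point, or the origin of a listed thing).
The state is a dict: "time": time; "joint_positions": joint angles; "dq": joint speeds; "tau": joint torques, N m; "tool_pos": TCP position; "tcp_rot": TCP orientation; "contact_force": force on the tool from outside, world axes, zero at the start; "moment": the same for the moment, N m; "grip_width": finger opening in mm.
Only numpy, scipy, OpenCV 4.12 (cv2) and the standard library are available. Lean on these libraries where they do the work, as an engineer would, in place of code of your own. Each camera call takes 0.05 s, during which the arm holds its last target. There are 200 camera calls.

TASK

Dress the window tray with the display doughnuts, in this order. The middle row should be three plain rings, but one is a filled doughnut without a hole: put it on the middle of the cake stand and set the spare ring from the wooden board in its place; then lay the twisted ring directly behind the new ring (on the paper round away from the black ticket rail), and last lay the bar in front of the middle ring, lengthwise along the ticket rail on its paper strip. Leave the other two rings where they are, stand everything flat and right way up, and do not knock over the amber jar.

Things in the scene. Friction and masses are not known exactly. Their poses are not given: they have to be found in the camera images.
- tray: Fixed green tray, 320 (x) by 310 mm (y), rim 14 high. Origin: centre of underside; floor 6 up; x points to its front, a black ticket rail 26 high, 12 thick on the far edge. Flat white paper marks: middle row, 72 mm rounds at x 0, y -85, 0, 85, with three doughnuts; back row, bare rounds at x -90, same y; front, strip 50 x 112 at x 90, y 0. Ticket stand, 40 high, at x 90, y 120.
- board: Fixed wooden board, 300 mm (its x) by 140 mm (its y), 16 mm thick, left or right of the tray. Origin: centre of its underside. The spare ring, the bar and the twisted ring lie on it in any sequence, in a line along its x, 90 mm apart.
- stand: Fixed white ceramic cake stand with a flat round top of 120 mm diameter, 60 mm above its origin, which is the centre of its foot; it is on the other side of the tray from the board.
- ring_a: Ring doughnut, rigid resin display model, glazed golden brown, 62 mm across, 22 mm high, with an 18 mm hole. Lies in the tray's middle row; stays. Origin: centre of its underside; z up. About 80 g.
- ring_b: Another ring doughnut, same as ring_a, in the tray's middle row; stays.
- filled: Filled doughnut, rigid display model: a domed round without a hole, 62 mm across, 30 mm high (straight-sided to 20 mm). The wrong one in the tray's middle row. Origin: centre of its underside; z up. About 90 g.
- ring_spare: The spare ring doughnut, same as ring_a, on the wooden board. Origin: centre of its underside; z up.
- bar: Bar doughnut, rigid display model with rounded edges, 100 mm long (its x), 38 mm wide (its y), 24 mm high, on the wooden board, lying across it. Origin: centre of its underside; z up. About 100 g.
- twist: Twisted ring (cruller), rigid display model: a ring of slanting ridges, 64 mm across, 21 mm high, on the wooden board. Origin: centre of its underside; z up. About 80 g.
- jar: Amber glass jar with a steel lid, 68 mm across, 100 mm high, beyond the far end of the board. Origin: centre of its underside. Not to be knocked over.

How it is judged:
By the outcome, as a careful person would: the job done as asked, in the order asked, and still so for the second after the job is handed in, with the robot touching nothing.
It also fails if it takes over 86 s, if anything falls off the work surface, if the arm or the gripper's body presses on something with over 40 N, if the wrist force passes 120 N, or if a joint passes its speed limit or range.

## Working session

There is one attempt and no reset: what is moved stays moved. The work goes in short steps, Python scripts to look and compute and a tool call to move; the robot and the scene stay as the last step left them, time stands still between calls to the robot, and variables do not carry over. Pictures are saved under pics/ and viewed, about 12 in all and at most 16, crops included, and the job is handed in when it is done.

Besides the shell and the picture viewer there is one more tool, called after ">>>" by a JSON object that holds its "method" and its "body". servo_tool: Moves the arm, as the interface text tells. Scaled input: -1 to 1 covers 20 cm each way for a shift and pi rad each way for a turn. Its arguments: {"type":"object","properties":{"slide":{"type":"array","items":{"type":"array","items":{"type":"number"}}},"rot":{"type":"array","items":{"type":"array","items":{"type":"number"}}},"claw":{"type":"array","items":{"type":"number"}}},"required":["slide","rot","claw"]}

```bash
mkdir -p pics; ls; cat > h.py <<'E'
import numpy as np,cv2
from plant import *
def K(c):
    f=c["frame"].shape[0]/2/np.tan(np.radians(c["vertical_fov"])/2)
    return np.array([[f,0,c["cx"]],[0,f,c["cy"]],[0,0,1.]])
def rot(c):
    R=np.array(c["rotation"],float)
    if R.shape!=(3,3):
        from scipy.spatial.transform import Rotation as Q
        R=Q.from_euler('xyz',R).as_matrix() if R.size==3 else Q.from_quat(R).as_matrix()
    return R
def rays(c,uv):
    p=cv2.undistortPoints(np.array(uv,float).reshape(-1,1,2),K(c),np.array(c["D"],float)).reshape(-1,2)
    return np.c_[p,np.ones(len(p))]
def at_z(c,uv,z):
    d=rays(c,uv)@rot(c).T; o=np.array(c["position"]); return o+d*((z-o[2])/d[:,2])[:,None]
def deproj(c,uv,):
    uv=np.array(uv); d=c["depth"][uv[:,1].astype(int),uv[:,0].astype(int)]
    return (rays(c,uv)*d[:,None])@rot(c).T+np.array(c["position"])
def save(c,n): cv2.imwrite("pics/"+n,c["frame"][:,:,::-1])
E
python3 - <<'E'
from h import *
o=get_obs(); print({k:np.round(v,3) for k,v in o.items()}, grip_depth)
ims=[]
for n in("top","scene"):
    c=capture(n); print(n,c["vertical_fov"],c["position"],np.round(rot(c),3).tolist(),c["D"])
    ims.append(c["frame"][:,:,::-1])
    for q in("tray","board","stand","ring_a","filled","bar","twist","jar"):
        for s in silhouettes(q,n):
            uv=np.argwhere(s["pixels"])[:,::-1]
            P=deproj(c,uv); P=P[np.isfinite(P).all(1)]
            m=[(np.round(x["xy"]).tolist()) for x in mark_of(q,n)[:1]] if 0 else ''
            print(n,q,round(s["confidence"],2),np.round(s["box"]),"med",np.median(P,0).round(),"mid",((np.percentile(P,2,0)+np.percentile(P,98,0))/2).round(1),"ext",np.ptp(np.percentile(P,[2,98],0),axis=0).round())
cv2.imwrite("pics/a.png",ims[0]);cv2.imwrite("pics/b.png",ims[1])
E
```

```text
pics
{'time': np.float64(0.0), 'joint_positions': array([ 1.073,  0.343,  1.525, -0.   ,  1.275, -0.146]), 'dq': array([-0.002, -0.   ,  0.   , -0.   , -0.   ,  0.001]), 'tau': array([  0.   , -43.125, -24.422,   0.072,   0.056,  -0.   ]), 'tool_pos': array([180.698, 492.498, 226.049]), 'tcp_rot': array([-3.14, -0.  ,  2.79]), 'contact_force': array([-0.214, -0.517, -0.084]), 'moment': array([-0.004, -0.015,  0.002]), 'grip_width': np.float64(91.717)} 18.8
top 46.69565978415412 [ 445.51493036    5.12866599 1268.55113236] [[-0.012, -0.996, 0.092], [-1.0, 0.012, 0.004], [-0.005, -0.092, -0.996]] [-0.09074881  0.          0.          0.          0.        ]
top tray 0.93 [210. 119. 337. 251.] med [588. -26.   7.] mid [587.3 -25.9  14.3] ext [333. 313.  26.]
top board 0.66 [366. 156. 414. 263.] med [ 518. -350.   17.] mid [ 515.3 -356.4   16.2] ext [288. 141.  11.]
top board 0.59 [383. 198. 406. 218.] med [ 513. -358.   37.] mid [ 512.6 -359.2   30.2] ext [54. 54. 27.]
top stand 0.85 [122. 196. 166. 235.] med [496. 336.  60.] mid [496.3 336.2  59.2] ext [104. 108.  11.]
top ring_a 0.81 [
[... 1166 characters left out ...]
 [498. 329.  61.] mid [491.2 366.2  33.8] ext [116. 165.  64.]
scene ring_a 0.83 [242. 197. 262. 213.] med [579. -25.  26.] mid [578.1 -24.9  20.2] ext [55. 52. 26.]
scene ring_a 0.62 [223. 214. 244. 234.] med [ 562. -108.   26.] mid [ 559.4 -105.9   18.9] ext [59. 54. 26.]
scene filled 0.77 [263. 181. 280. 196.] med [597.  52.  31.] mid [594.3  56.7  27.1] ext [53. 52. 25.]
scene bar 0.67 [114. 250. 151. 282.] med [ 428. -353.   39.] mid [ 423.5 -350.5   32.2] ext [37. 93. 24.]
scene twist 0.74 [172. 292. 198. 317.] med [ 603. -361.   35.] mid [ 602.5 -360.2   28. ] ext [57. 54. 23.]
scene jar 0.86 [207. 304. 237. 349.] med [ 716. -379.   97.] mid [ 710.5 -365.2   51.7] ext [ 59.  75. 102.]
```

```bash
python3 - <<'E'
import cv2
a=cv2.imread("pics/a.png")[100:280,110:430]
cv2.imwrite("pics/a2.png",cv2.resize(a,None,fx=2.5,fy=2.5,interpolation=cv2.INTER_CUBIC))
E
```

```text
(no output)
```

View pics/a2.png

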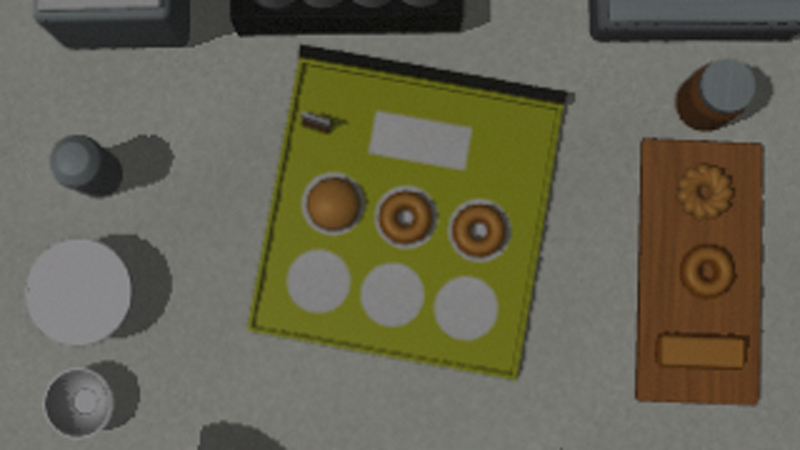

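The top view shows the filled doughnut at crop (333,205), which is the left middle round. The bare back-left round is at (318,282), the strip is at (420,140), and the twist, spare ring and bar are on the board at right. Next I'll fit the paper marks and objects precisely.

```bash
python3 - <<'E'
from h import *
c=capture("top"); f=c["frame"].astype(int)
hsv=cv2.cvtColor(c["frame"],cv2.COLOR_RGB2HSV)
w=((hsv[...,1]<60)&(hsv[...,2]>120)).astype(np.uint8)
w[:, :205]=0; w[:,345:]=0
n,l,st,ce=cv2.connectedComponentsWithStats(w)
for i in range(1,n):
    if st[i,4]>60 and 120<ce[i][1]<250:
        ys,xs=np.where(l==i); P=at_z(c,np.c_[xs,ys],6.5)[:,:2]
        r=cv2.minAreaRect(P.astype(np.float32)); print(st[i],P.mean(0).round(1),r)
from numpy import pi
def outline(q,z,k=0):
    for s in silhouettes(q,"top")[:3]:
        m=s["pixels"].astype(np.uint8); 
        cn=max(cv2.findContours(m,cv2.RETR_EXTERNAL,cv2.CHAIN_APPROX_NONE)[0],key=len).reshape(-1,2)
        P=at_z(c,cn,z)[:,:2].astype(np.float32); print(q,z,round(s["confidence"],2),cv2.minEnclosingCircle(P),cv2.minAreaRect(P))
outline("ring_spare",27);outline("twist",27);outline("bar",38);outline("filled",20);outline("ring_a",17);outline("stand",60);outline("board",16);outline("tray",14)
# obstacles
for (u,v) in[(140,164),(142,260),(205,270),(139,161)]:
    print((u,v),deproj(c,[(u,v)]).round())
P=deproj(c,np.array([(u,v) for u in range(100,512,1) for v in range(384)]))
print("tall", [(x,y,z) for x,y,z in P[(P[:,2]>60)&(abs(P[:,1])<450)&(P[:,0]<720)&(P[:,0]>380)].round(-1).astype(int)[::25]])
E
```

```text
[258 145  40  23 629] [669.8 -41.4] ((669.829345703125, -41.53960037231445), (109.46040344238281, 48.43488693237305), 79.31233978271484)
[225 200  25  25 481] [509.6  76.4] ((509.5956115722656, 76.21846008300781), (68.24497985839844, 68.22496032714844), 89.34247589111328)
[255 206  24  24 478] [493.1  -7.2] ((492.9613037109375, -7.379184722900391), (65.27159118652344, 65.21336364746094), 89.29707336425781)
[284 211  25  25 482] [476.9 -90.6] ((476.3248291015625, -90.78582763671875), (68.12309265136719, 67.94117736816406), 89.2315902709961)
[213 238  18  20  98] [409.1 122.4] ((407.1795959472656, 122.3343276977539), (55.31960678100586, 39.07183074951172), 13.696126937866211)
[231 239  14  17  86] [410.5  74.2] ((410.1529846191406, 72.71647644042969), (40.7988395690918, 32.117454528808594), 39.13093948364258)
[248 241  20  15 100] [410.7  25. ] ((404.96575927734375, 20.49995231628418), (55.078277587890625, 36.941585540771484), 81.2271957397461)
ring_spare 27 0.91 ((511.929443359375, -361.5747985839844), 31.04326057434082) ((513.2865600585938, -361.4693908691406), (57.73517608642578, 56
[... 5157 characters left out ...]
0), np.int64(-370), np.int64(100)), (np.int64(690), np.int64(-370), np.int64(100)), (np.int64(680), np.int64(-380), np.int64(70)), (np.int64(710), np.int64(-370), np.int64(100)), (np.int64(700), np.int64(-380), np.int64(100)), (np.int64(720), np.int64(-380), np.int64(100)), (np.int64(690), np.int64(-380), np.int64(100)), (np.int64(710), np.int64(-390), np.int64(100)), (np.int64(710), np.int64(-400), np.int64(100)), (np.int64(450), np.int64(10), np.int64(1270)), (np.int64(450), np.int64(10), np.int64(1270)), (np.int64(450), np.int64(10), np.int64(1270)), (np.int64(450), np.int64(10), np.int64(1270)), (np.int64(450), np.int64(10), np.int64(1270)), (np.int64(450), np.int64(10), np.int64(1270))]
```

```bash
cat > p.py <<'E'
# python3 p.py "x,y,z,jaw,claw,rows" ... : waypoints -> servo calls (jaw = world angle of tool y, rad)
import sys,numpy as np
from plant import get_obs
o=get_obs(); p=np.array(o["tool_pos"]); psi=o["tcp_rot"][2]
print("t",round(float(o["time"]),2),"pos",p.round(1),"rpy",np.round(o["tcp_rot"],3),"F",np.round(o["contact_force"],1),"w",round(float(o["grip_width"]),1))
for a in sys.argv[1:]:
    x,y,z,jaw,claw,n=[float(v) for v in a.split(",")]; n=int(n)
    t=np.array([x,y,z]); d=t-p
    dp=(jaw+np.pi/2-psi+np.pi/2)%np.pi-np.pi/2 if abs(jaw)<9 else 0
    s=np.array([d@[np.cos(psi),np.sin(psi),0],d@[np.sin(psi),-np.cos(psi),0],-d[2]])/200
    print(a,"slide",s.round(3).tolist(),"rot z",round(-dp/np.pi,3),"per row mm",round(np.linalg.norm(d)/n,1),"deg",round(abs(np.degrees(dp))/n,1))
    p=t; psi+=dp
E
python3 p.py 325,340,200,0.74,91,5 460,200,160,0.27,91,5 594,58,110,-0.192,91,5
```

```text
t 1.35 pos [180.9 492.9 226.8] rpy [3.141 0.    2.79 ] F [-0.  -0.1 -0.2] w 91.8
325,340,200,0.74,91,5 slide [-0.94, -0.469, 0.134] rot z 0.152 per row mm 42.4 deg 5.5
460,200,160,0.27,91,5 slide [-0.972, 0.026, 0.2] rot z 0.15 per row mm 39.7 deg 5.4
594,58,110,-0.192,91,5 slide [-0.863, 0.456, 0.25] rot z 0.147 per row mm 40.3 deg 5.3
```

>>> {"method": "servo_tool", "body": {"slide": [[-0.94, -0.469, 0.134], [-0.94, -0.469, 0.134], [-0.94, -0.469, 0.134], [-0.94, -0.469, 0.134]], "rot": [[0, 0, 0.152], [0, 0, 0.152], [0, 0, 0.152], [0, 0, 0.152]], "claw": [91, 91, 91, 91]}}

```text
time: 1.85
tool_pos: [326.7, 337.8, 199.6]
tcp_rot: [-3.141, 0.0, 2.308]
contact_force: [-0.1, 1.4, 0.6]
grip_width: 90.9
```

>>> {"method": "servo_tool", "body": {"slide": [[-0.972, 0.026, 0.2], [-0.972, 0.026, 0.2], [-0.972, 0.026, 0.2], [-0.972, 0.026, 0.2]], "rot": [[0, 0, 0.15], [0, 0, 0.15], [0, 0, 0.15], [0, 0, 0.15]], "claw": [91, 91, 91, 91]}}

```text
time: 2.35
tool_pos: [462.0, 197.5, 159.1]
tcp_rot: [-3.141, 0.0, 1.836]
contact_force: [-0.1, 0.2, 0.9]
grip_width: 90.8
```

>>> {"method": "servo_tool", "body": {"slide": [[-0.863, 0.456, 0.25], [-0.863, 0.456, 0.25], [-0.863, 0.456, 0.25], [-0.863, 0.456, 0.25], [-0.863, 0.456, 0.25]], "rot": [[0, 0, 0.147], [0, 0, 0.147], [0, 0, 0.147], [0, 0, 0.147], [0, 0, 0.147]], "claw": [91, 91, 91, 91, 91]}}

```text
time: 2.98
tool_pos: [593.7, 58.7, 109.6]
tcp_rot: [-3.14, -0.0, 1.38]
contact_force: [0.1, -0.4, -0.6]
grip_width: 91.1
```

Batching works in order. A wrist look will refine the grasp.

```bash
cat > w.py <<'E'
import sys
from h import *
c=capture("wrist"); save(c,sys.argv[1]); print("cam",np.round(c["position"],1))
for a in sys.argv[2:]:
    q,z=a.split("@"); z=float(z)
    for s in silhouettes(q,"wrist")[:3]:
        cn=max(cv2.findContours(s["pixels"].astype(np.uint8),cv2.RETR_EXTERNAL,cv2.CHAIN_APPROX_NONE)[0],key=len).reshape(-1,2)
        P=at_z(c,cn,z)[:,:2].astype(np.float32)
        print(q,round(s["confidence"],2),np.round(s["box"]),"circ",cv2.minEnclosingCircle(P),"rect",cv2.minAreaRect(P))
E
python3 w.py w1.png filled@24 ring_a@17; python3 p.py 594,58,10,-0.192,91,5
```

```text
cam [607.2 125.5 268.2]
filled 0.64 [226. 161. 295. 225.] circ ((593.687744140625, 60.39884567260742), 30.243526458740234) rect ((593.6961059570312, 60.03829574584961), (57.902587890625, 59.3406982421875), 79.07447814941406)
ring_a 0.69 [226. 270. 293. 300.] circ ((577.2048950195312, -26.29973793029785), 31.350910186767578) rect ((576.2379150390625, -33.43047332763672), (31.99669647216797, 62.29208755493164), 82.64795684814453)
t 3.12 pos [593.3  60.  110.6] rpy [ 3.142 -0.     1.382] F [-0.7 -0.1  0.2] w 90.9
594,58,10,-0.192,91,5 slide [-0.009, 0.005, 0.503] rot z 0.001 per row mm 20.1 deg 0.0
```

View pics/w1.png

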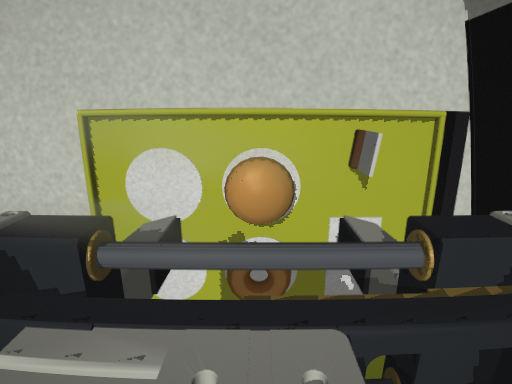

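The wrist view shows the filled doughnut at pixel (260,190), centred along the jaw axis, and both finger lanes are clear.

>>> {"method": "servo_tool", "body": {"slide": [[0, 0, 0.2], [0, 0, 0.4], [0, 0, 0.47], [0, 0, 0.5], [0, 0, 0.5]], "rot": [[0, 0, 0], [0, 0, 0], [0, 0, 0], [0, 0, 0], [0, 0, 0]], "claw": [91, 91, 91, 91, 91]}}

```text
time: 3.75
tool_pos: [594.7, 58.6, 11.0]
tcp_rot: [3.14, -0.0, 1.38]
contact_force: [-0.4, 1.0, -0.3]
grip_width: 90.8
```

>>> {"method": "servo_tool", "body": {"slide": [[0, 0, 0], [0, 0, 0], [0, 0, 0], [0, 0, 0], [0, 0, 0]], "rot": [[0, 0, 0], [0, 0, 0], [0, 0, 0], [0, 0, 0], [0, 0, 0]], "claw": [54, 54, 54, 54, 54]}}

```text
time: 4.38
tool_pos: [594.3, 58.1, 10.2]
tcp_rot: [3.141, -0.0, 1.379]
contact_force: [-1.4, -0.1, 3.9]
grip_width: 61.7
```

```bash
python3 p.py 594,58,130,-0.192,54,3 560,170,140,-0.5,54,4 520,290,130,-0.9,54,4 498.5,336.5,85,-0.9,54,3 498.5,336.5,65,-0.9,54,2
```

```text
t 4.38 pos [594.3  58.1  10.2] rpy [ 3.141 -0.     1.379] F [-1.4 -0.1  3.9] w 61.7
594,58,130,-0.192,54,3 slide [-0.001, -0.001, -0.599] rot z 0.0 per row mm 39.9 deg 0.0
560,170,140,-0.5,54,4 slide [0.517, -0.274, -0.05] rot z 0.098 per row mm 29.4 deg 4.4
520,290,130,-0.9,54,4 slide [0.431, -0.463, 0.05] rot z 0.127 per row mm 31.7 deg 5.7
498.5,336.5,85,-0.9,54,3 slide [0.06, -0.249, 0.225] rot z -0.0 per row mm 22.7 deg 0.0
498.5,336.5,65,-0.9,54,2 slide [0.0, 0.0, 0.1] rot z -0.0 per row mm 10.0 deg 0.0
```

>>> {"method": "servo_tool", "body": {"slide": [[0, 0, -0.1], [0, 0, -0.3], [0, 0, -0.5], [0, 0, -0.6]], "rot": [[0, 0, 0], [0, 0, 0], [0, 0, 0], [0, 0, 0]], "claw": [54, 54, 54, 54]}}

```text
time: 4.88
tool_pos: [594.9, 58.2, 132.0]
tcp_rot: [3.139, -0.001, 1.379]
contact_force: [0.1, -0.4, -0.8]
grip_width: 61.2
```

>>> {"method": "servo_tool", "body": {"slide": [[0.13, -0.07, -0.01], [0.26, -0.14, -0.03], [0.39, -0.2, -0.04], [0.517, -0.274, -0.05]], "rot": [[0, 0, 0.025], [0, 0, 0.05], [0, 0, 0.075], [0, 0, 0.098]], "claw": [54, 54, 54, 54]}}

```text
time: 5.38
tool_pos: [559.7, 171.0, 139.6]
tcp_rot: [-3.141, 0.0, 1.069]
contact_force: [0.0, -0.0, -1.6]
grip_width: 61.5
```

>>> {"method": "servo_tool", "body": {"slide": [[0.11, -0.12, 0.01], [0.22, -0.23, 0.02], [0.33, -0.35, 0.04], [0.431, -0.463, 0.05]], "rot": [[0, 0, 0.03], [0, 0, 0.06], [0, 0, 0.095], [0, 0, 0.127]], "claw": [54, 54, 54, 54]}}

```text
time: 5.88
tool_pos: [519.3, 291.1, 129.3]
tcp_rot: [-3.141, 0.001, 0.669]
contact_force: [-0.7, -0.8, -1.2]
grip_width: 61.4
```

>>> {"method": "servo_tool", "body": {"slide": [[0.02, -0.08, 0.06], [0.04, -0.17, 0.15], [0.06, -0.249, 0.225], [0.06, -0.249, 0.225]], "rot": [[0, 0, 0], [0, 0, 0], [0, 0, 0], [0, 0, 0]], "claw": [54, 54, 54, 54]}}

```text
time: 6.38
tool_pos: [496.9, 336.8, 82.8]
tcp_rot: [-3.141, 0.004, 0.674]
contact_force: [-0.3, 0.5, -0.6]
grip_width: 61.4
```

```bash
python3 p.py 498.5,336.5,65,-0.9,54,3
```

```text
t 6.38 pos [496.9 336.8  82.8] rpy [-3.141  0.004  0.674] F [-0.3  0.5 -0.6] w 61.4
498.5,336.5,65,-0.9,54,3 slide [0.005, 0.006, 0.089] rot z 0.001 per row mm 6.0 deg 0.1
```

>>> {"method": "servo_tool", "body": {"slide": [[0, 0, 0.04], [0, 0, 0.07], [0, 0, 0.085], [0, 0, 0.092], [0, 0, 0.095]], "rot": [[0, 0, 0], [0, 0, 0], [0, 0, 0], [0, 0, 0], [0, 0, 0]], "claw": [54, 54, 54, 54, 54]}}

```text
time: 7.0
tool_pos: [498.6, 336.5, 66.0]
tcp_rot: [3.142, -0.0, 0.672]
contact_force: [-0.2, 0.6, -0.7]
grip_width: 61.5
```

>>> {"method": "servo_tool", "body": {"slide": [[0, 0, 0.005], [0, 0, 0.01], [0, 0, 0.01]], "rot": [[0, 0, 0], [0, 0, 0], [0, 0, 0]], "claw": [54, 54, 54]}}

```text
time: 7.38
tool_pos: [498.5, 336.7, 64.3]
tcp_rot: [3.142, -0.001, 0.672]
contact_force: [-0.4, 0.1, 1.9]
grip_width: 61.2
```

>>> {"method": "servo_tool", "body": {"slide": [[0, 0, 0], [0, 0, 0], [0, 0, 0]], "rot": [[0, 0, 0], [0, 0, 0], [0, 0, 0]], "claw": [88, 88, 88]}}

```text
time: 7.75
tool_pos: [498.4, 336.6, 63.9]
tcp_rot: [-3.142, -0.0, 0.672]
contact_force: [-0.1, -0.5, 0.1]
grip_width: 85.9
```

>>> {"method": "servo_tool", "body": {"slide": [[0, 0, -0.1], [0, 0, -0.3], [0, 0, -0.5]], "rot": [[0, 0, 0], [0, 0, 0], [0, 0, 0]], "claw": [88, 88, 88]}}

```text
time: 8.12
tool_pos: [498.2, 336.5, 164.8]
tcp_rot: [-3.141, 0.001, 0.672]
contact_force: [0.7, 0.1, 0.7]
grip_width: 87.7
```

```bash
python3 w.py w2.png filled@84 stand@60; python3 p.py 510,160,160,-1.0,91,4 512,-20,160,-1.2,91,4 512,-200,160,-1.4,91,4 512.5,-361,125,-1.637,91,4
```

```text
cam [551.9 379.  323.3]
filled 0.94 [227. 156. 294. 225.] circ ((501.3477478027344, 338.8889465332031), 29.696931838989258) rect ((501.9161376953125, 339.4525451660156), (56.34661102294922, 57.68585968017578), 85.6748046875)
stand 0.89 [191. 122. 323. 243.] circ ((496.735595703125, 338.0909729003906), 59.73011016845703) rect ((498.7948303222656, 339.6431884765625), (114.0055160522461, 117.7654037475586), 38.507816314697266)
t 8.28 pos [499.6 337.2 166.4] rpy [ 3.141 -0.005  0.672] F [-0.5  0.1 -0.2] w 88.3
510,160,160,-1.0,91,4 slide [-0.511, 0.726, 0.032] rot z 0.032 per row mm 44.4 deg 1.5
512,-20,160,-1.2,91,4 slide [-0.478, 0.763, -0.0] rot z 0.064 per row mm 45.0 deg 2.9
512,-200,160,-1.4,91,4 slide [-0.326, 0.839, -0.0] rot z 0.064 per row mm 45.0 deg 2.9
512.5,-361,125,-1.637,91,4 slide [-0.134, 0.794, 0.175] rot z 0.075 per row mm 41.2 deg 3.4
```

The filled doughnut is within about 3 mm of the stand's centre. On to the spare ring.

>>> {"method": "servo_tool", "body": {"slide": [[-0.511, 0.726, 0.032], [-0.511, 0.726, 0.032], [-0.511, 0.726, 0.032], [-0.511, 0.726, 0.032]], "rot": [[0, 0, 0.032], [0, 0, 0.032], [0, 0, 0.032], [0, 0, 0.032]], "claw": [91, 91, 91, 91]}}

```text
time: 8.78
tool_pos: [508.4, 156.1, 156.3]
tcp_rot: [-3.141, 0.003, 0.567]
contact_force: [0.1, 0.1, 0.0]
grip_width: 91.1
```

>>> {"method": "servo_tool", "body": {"slide": [[-0.478, 0.763, 0], [-0.478, 0.763, 0], [-0.478, 0.763, 0], [-0.478, 0.763, 0]], "rot": [[0, 0, 0.064], [0, 0, 0.064], [0, 0, 0.064], [0, 0, 0.064]], "claw": [91, 91, 91, 91]}}

```text
time: 9.28
tool_pos: [511.0, -23.1, 156.7]
tcp_rot: [-3.141, 0.001, 0.366]
contact_force: [-0.9, 0.3, -0.6]
grip_width: 91.1
```

>>> {"method": "servo_tool", "body": {"slide": [[-0.326, 0.839, 0], [-0.326, 0.839, 0], [-0.326, 0.839, 0], [-0.326, 0.839, 0]], "rot": [[0, 0, 0.064], [0, 0, 0.064], [0, 0, 0.064], [0, 0, 0.064]], "claw": [91, 91, 91, 91]}}

```text
time: 9.78
tool_pos: [511.4, -202.4, 156.6]
tcp_rot: [-3.141, 0.0, 0.167]
contact_force: [0.7, 1.1, 0.0]
grip_width: 90.5
```

>>> {"method": "servo_tool", "body": {"slide": [[-0.134, 0.794, 0.175], [-0.134, 0.794, 0.175], [-0.134, 0.794, 0.175], [-0.134, 0.794, 0.175], [-0.134, 0.794, 0.175]], "rot": [[0, 0, 0.075], [0, 0, 0.075], [0, 0, 0.075], [0, 0, 0.075], [0, 0, 0.075]], "claw": [91, 91, 91, 91, 91]}}

```text
time: 10.4
tool_pos: [512.3, -359.2, 122.0]
tcp_rot: [-3.14, 0.001, -0.064]
contact_force: [0.7, 0.4, 0.1]
grip_width: 91.2
```

```bash
python3 w.py w3.png ring_spare@27 twist@27 bar@36; python3 p.py 512.5,-361,20,-1.637,91,5
```

```text
cam [ 580.6 -363.8  280.6]
twist 0.97 [215.  45. 299. 124.] circ ((601.9585571289062, -361.10791015625), 33.087371826171875) rect ((602.2393188476562, -361.5437927246094), (65.22221374511719, 63.243892669677734), 86.23613739013672)
twist 0.48 [171.  10. 339. 299.] circ ((559.23193359375, -361.16802978515625), 117.43595123291016) rect ((559.7271728515625, -360.8221435546875), (134.67218017578125, 199.45359802246094), 86.82977294921875)
bar 0.56 [205. 271. 308. 303.] circ ((425.021240234375, -350.35406494140625), 49.97099685668945) rect ((423.5495910644531, -350.43634033203125), (97.7669677734375, 32.61116409301758), 86.76426696777344)
t 10.6 pos [ 512.2 -360.2  123. ] rpy [-3.142 -0.    -0.064] F [-0.2 -0.3  0.1] w 90.8
512.5,-361,20,-1.637,91,5 slide [0.002, 0.004, 0.515] rot z 0.001 per row mm 20.6 deg 0.0
```

View pics/w3.png

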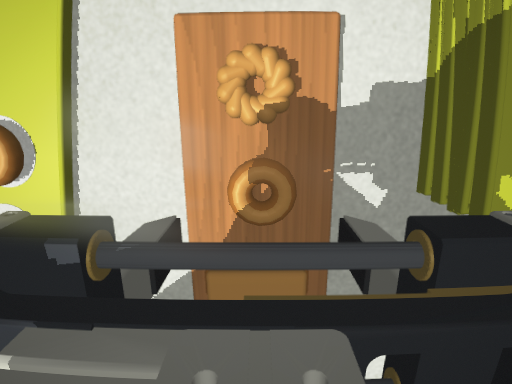

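The spare ring is at pixel (262,191), centred in the jaws. The twist is at (257,85), clear of the fingers.

>>> {"method": "servo_tool", "body": {"slide": [[0, 0.003, 0.2], [0, 0.003, 0.4], [0, 0.003, 0.48], [0, 0.003, 0.51], [0, 0.003, 0.51]], "rot": [[0, 0, 0], [0, 0, 0], [0, 0, 0], [0, 0, 0], [0, 0, 0]], "claw": [91, 91, 91, 91, 91]}}

```text
time: 11.22
tool_pos: [512.1, -362.7, 21.5]
tcp_rot: [3.141, -0.001, -0.066]
contact_force: [-0.3, -0.0, 0.2]
grip_width: 90.9
```

>>> {"method": "servo_tool", "body": {"slide": [[0, 0, 0], [0, 0, 0], [0, 0, 0], [0, 0, 0], [0, 0, 0]], "rot": [[0, 0, 0], [0, 0, 0], [0, 0, 0], [0, 0, 0], [0, 0, 0]], "claw": [54, 54, 54, 54, 54]}}

```text
time: 11.85
tool_pos: [511.6, -362.5, 20.9]
tcp_rot: [3.141, -0.0, -0.066]
contact_force: [-0.0, 1.6, 3.4]
grip_width: 61.2
```

```bash
python3 p.py 512.5,-361,130,-1.637,54,4 540,-230,140,-1.2,54,4 568,-90,140,-0.7,54,4 596,40,110,-0.192,54,5 597.6,59,50,-0.192,54,4 597.6,59,11.5,-0.192,54,4
```

```text
t 11.85 pos [ 511.6 -362.5   20.9] rpy [ 3.141 -0.    -0.066] F [-0.   1.6  3.4] w 61.2
512.5,-361,130,-1.637,54,4 slide [0.004, -0.008, -0.546] rot z 0.0 per row mm 27.3 deg 0.0
540,-230,140,-1.2,54,4 slide [0.094, -0.663, -0.05] rot z -0.139 per row mm 33.6 deg 6.3
568,-90,140,-0.7,54,4 slide [0.384, -0.602, -0.0] rot z -0.159 per row mm 35.7 deg 7.2
596,40,110,-0.192,54,5 slide [0.587, -0.312, 0.15] rot z -0.162 per row mm 27.3 deg 5.8
597.6,59,50,-0.192,54,4 slide [0.095, -0.01, 0.3] rot z 0.0 per row mm 15.7 deg 0.0
597.6,59,11.5,-0.192,54,4 slide [0.0, 0.0, 0.192] rot z -0.0 per row mm 9.6 deg 0.0
```

>>> {"method": "servo_tool", "body": {"slide": [[0, 0, -0.1], [0, -0.002, -0.3], [0, -0.004, -0.45], [0.004, -0.008, -0.546]], "rot": [[0, 0, 0], [0, 0, 0], [0, 0, 0], [0, 0, 0]], "claw": [54, 54, 54, 54]}}

```text
time: 12.35
tool_pos: [512.6, -361.1, 131.2]
tcp_rot: [3.141, -0.001, -0.066]
contact_force: [0.5, 0.2, -1.1]
grip_width: 61.7
```

>>> {"method": "servo_tool", "body": {"slide": [[0.02, -0.17, -0.01], [0.05, -0.33, -0.025], [0.07, -0.5, -0.04], [0.094, -0.663, -0.05]], "rot": [[0, 0, -0.035], [0, 0, -0.07], [0, 0, -0.105], [0, 0, -0.139]], "claw": [54, 54, 54, 54]}}

```text
time: 12.85
tool_pos: [539.9, -228.6, 139.5]
tcp_rot: [-3.141, 0.0, 0.374]
contact_force: [0.0, 0.3, -0.1]
grip_width: 61.4
```

>>> {"method": "servo_tool", "body": {"slide": [[0.1, -0.15, 0], [0.19, -0.3, 0], [0.29, -0.45, 0], [0.384, -0.602, 0]], "rot": [[0, 0, -0.04], [0, 0, -0.08], [0, 0, -0.12], [0, 0, -0.159]], "claw": [54, 54, 54, 54]}}

```text
time: 13.35
tool_pos: [567.9, -88.6, 139.4]
tcp_rot: [-3.141, 0.0, 0.874]
contact_force: [-0.3, -1.0, -0.3]
grip_width: 61.1
```

>>> {"method": "servo_tool", "body": {"slide": [[0.12, -0.06, 0.03], [0.24, -0.12, 0.06], [0.36, -0.19, 0.09], [0.48, -0.25, 0.12], [0.587, -0.312, 0.15]], "rot": [[0, 0, -0.033], [0, 0, -0.066], [0, 0, -0.1], [0, 0, -0.13], [0, 0, -0.162]], "claw": [54, 54, 54, 54, 54]}}

```text
time: 13.98
tool_pos: [595.8, 41.2, 109.2]
tcp_rot: [-3.141, 0.0, 1.383]
contact_force: [-0.1, -1.0, -0.4]
grip_width: 61.7
```

>>> {"method": "servo_tool", "body": {"slide": [[0.05, -0.005, 0.05], [0.095, -0.01, 0.15], [0.095, -0.01, 0.25], [0.095, -0.01, 0.3], [0.095, -0.01, 0.3]], "rot": [[0, 0, 0], [0, 0, 0], [0, 0, 0], [0, 0, 0], [0, 0, 0]], "claw": [54, 54, 54, 54, 54]}}

```text
time: 14.6
tool_pos: [597.0, 58.8, 49.0]
tcp_rot: [-3.14, 0.0, 1.378]
contact_force: [-0.3, 0.7, -1.5]
grip_width: 61.5
```

```bash
python3 p.py 597.6,59,12,-0.192,54,4; python3 w.py w4.png ring_spare@17
```

```text
t 14.6 pos [597.   58.8  49. ] rpy [-3.14   0.     1.378] F [-0.3  0.7 -1.5] w 61.5
597.6,59,12,-0.192,54,4 slide [0.001, 0.003, 0.185] rot z -0.0 per row mm 9.2 deg 0.0
cam [610.6 125.7 207.5]
ring_spare 0.92 [205. 187. 315. 292.] circ ((593.795654296875, 41.85831832885742), 38.79746627807617) rect ((596.9795532226562, 58.18487548828125), (40.76225662231445, 77.46792602539062), 78.96512603759766)
```

View pics/w4.png

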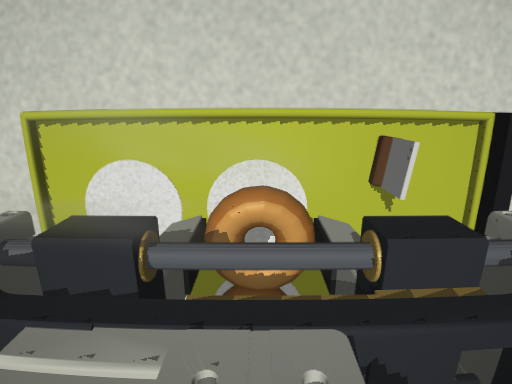

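The held ring is at pixel (260,240), with the bare round below it at about (257,207), so the columns agree. Lowering now.

>>> {"method": "servo_tool", "body": {"slide": [[0, 0.001, 0.08], [0, 0.001, 0.14], [0, 0.001, 0.17], [0, 0.001, 0.18], [0, 0.001, 0.188]], "rot": [[0, 0, 0], [0, 0, 0], [0, 0, 0], [0, 0, 0], [0, 0, 0]], "claw": [54, 54, 54, 54, 54]}}

```text
time: 15.32
tool_pos: [597.9, 59.3, 12.2]
tcp_rot: [3.141, -0.0, 1.379]
contact_force: [-0.5, 0.4, -0.9]
grip_width: 61.6
```

```bash
python3 p.py 597.6,59,10.5,-0.192,54,4; python3 - <<'E'
from h import *
c=capture("wrist"); hsv=cv2.cvtColor(c["frame"],cv2.COLOR_RGB2HSV)
save(c,"w5.png")
E
```

```text
t 15.32 pos [597.9  59.3  12.2] rpy [ 3.141 -0.     1.379] F [-0.5  0.4 -0.9] w 61.6
597.6,59,10.5,-0.192,54,4 slide [-0.002, -0.001, 0.008] rot z 0.0 per row mm 0.4 deg 0.0
```

View pics/w5.png

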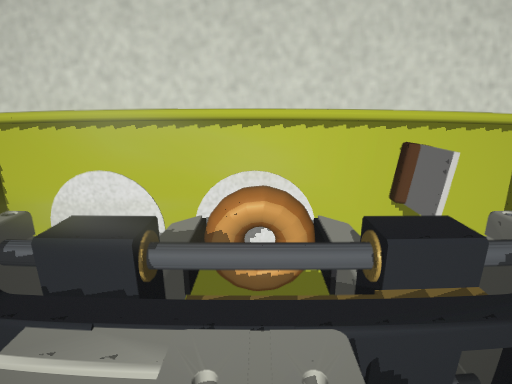

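```bash
python3 - <<'E'
from h import *
c=capture("wrist"); fr=c["frame"].copy()
hsv=cv2.cvtColor(fr,cv2.COLOR_RGB2HSV)
m=((hsv[...,1]<50)&(hsv[...,2]>130)).astype(np.uint8)*255
m[:140]=0; m[214:]=0; m[:,:185]=0; m[:,330:]=0
ys,xs=np.where(m>0); P=[]
for x in range(xs.min(),xs.max()+1):
    r=ys[xs==x]
    if len(r): P.append((x,r.min()))
W=at_z(c,P,6.5)[:,:2]
from scipy.optimize import least_squares
s=least_squares(lambda q:np.hypot(*(W-q[:2]).T)-36,[597,59],loss='soft_l1'); print("round",s.x.round(1),"res",np.abs(s.fun).mean())
o=((hsv[...,0]<18)&(hsv[...,1]>120)).astype(np.uint8); o[:185]=0;o[:, :200]=0;o[:,320:]=0;o[214:]=0
ys,xs=np.where(o>0);P=[(x,ys[xs==x].min()) for x in np.unique(xs)]
W=at_z(c,P,20)[:,:2]
s=least_squares(lambda q:np.hypot(*(W-q[:2]).T)-31,[597,59],loss='soft_l1'); print("ring",s.x.round(1),"res",np.abs(s.fun).mean())
E
```

```text
round [595.3  59. ] res 0.12458448866852674
ring [597.9  57.7] res 0.2061450268015953
```

>>> {"method": "servo_tool", "body": {"slide": [[0.002, -0.012, 0], [0.002, -0.012, 0.006], [0.002, -0.012, 0.009], [0.002, -0.012, 0.009]], "rot": [[0, 0, 0], [0, 0, 0], [0, 0, 0], [0, 0, 0]], "claw": [54, 54, 54, 54]}}

```text
time: 15.92
tool_pos: [595.4, 60.2, 10.8]
tcp_rot: [3.142, -0.0, 1.379]
contact_force: [-2.4, 0.9, 5.3]
grip_width: 61.4
```

>>> {"method": "servo_tool", "body": {"slide": [[0, 0, 0], [0, 0, 0], [0, 0, 0], [0, 0, 0]], "rot": [[0, 0, 0], [0, 0, 0], [0, 0, 0], [0, 0, 0]], "claw": [88, 88, 88, 88]}}

```text
time: 16.42
tool_pos: [595.4, 60.1, 10.2]
tcp_rot: [-3.142, -0.0, 1.379]
contact_force: [0.2, 0.3, -0.1]
grip_width: 87.5
```

>>> {"method": "servo_tool", "body": {"slide": [[0, 0, -0.15], [0, 0, -0.4], [0, 0, -0.65], [0, 0, -0.7]], "rot": [[0, 0, 0], [0, 0, 0], [0, 0, 0], [0, 0, 0]], "claw": [88, 88, 88, 88]}}

```text
time: 16.92
tool_pos: [597.3, 60.1, 154.3]
tcp_rot: [3.134, -0.001, 1.379]
contact_force: [-0.6, 0.1, -0.2]
grip_width: 88.0
```

```bash
python3 w.py w6.png ring_spare@17;python3 p.py 597,-60,150,-0.65,91,4 600,-210,150,-1.1,91,4 602.5,-361,123,-1.637,91,4

```

```text
cam [609.5 127.  313. ]
ring_spare 0.8 [230. 151. 285. 214.] circ ((596.0629272460938, 58.53871536254883), 31.450254440307617) rect ((595.4847412109375, 58.11299133300781), (61.51910400390625, 61.079444885253906), 78.95977783203125)
t 17.02 pos [595.9  60.1 151.5] rpy [ 3.139 -0.     1.379] F [-0.3  0.1 -1.1] w 87.9
597,-60,150,-0.65,91,4 slide [-0.589, 0.12, 0.007] rot z 0.146 per row mm 30.0 deg 6.6
600,-210,150,-1.1,91,4 slide [-0.588, 0.466, -0.0] rot z 0.143 per row mm 37.5 deg 6.4
602.5,-361,123,-1.637,91,4 slide [-0.331, 0.679, 0.135] rot z 0.171 per row mm 38.4 deg 7.7
```

View pics/w6.png

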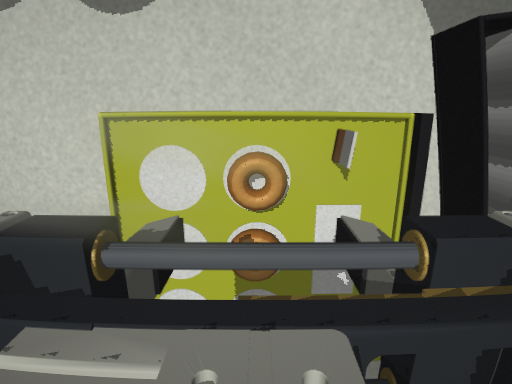

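The new ring sits in its round at pixel (257,181). Now the twist.

>>> {"method": "servo_tool", "body": {"slide": [[-0.589, 0.12, 0.007], [-0.589, 0.12, 0.007], [-0.589, 0.12, 0.007], [-0.589, 0.12, 0.007]], "rot": [[0, 0, 0.146], [0, 0, 0.146], [0, 0, 0.146], [0, 0, 0.146]], "claw": [91, 91, 91, 91]}}

```text
time: 17.52
tool_pos: [595.5, -60.6, 146.8]
tcp_rot: [-3.138, 0.001, 0.92]
contact_force: [0.5, 0.5, -0.4]
grip_width: 91.1
```

>>> {"method": "servo_tool", "body": {"slide": [[-0.588, 0.466, 0], [-0.588, 0.466, 0], [-0.588, 0.466, 0], [-0.588, 0.466, 0]], "rot": [[0, 0, 0.143], [0, 0, 0.143], [0, 0, 0.143], [0, 0, 0.143]], "claw": [91, 91, 91, 91]}}

```text
time: 18.02
tool_pos: [599.0, -211.0, 147.4]
tcp_rot: [-3.14, 0.001, 0.471]
contact_force: [-0.1, 0.2, -0.7]
grip_width: 90.7
```

>>> {"method": "servo_tool", "body": {"slide": [[-0.331, 0.679, 0.135], [-0.331, 0.679, 0.135], [-0.331, 0.679, 0.135], [-0.331, 0.679, 0.135], [-0.331, 0.679, 0.135]], "rot": [[0, 0, 0.171], [0, 0, 0.171], [0, 0, 0.171], [0, 0, 0.171], [0, 0, 0.171]], "claw": [91, 91, 91, 91, 91]}}

```text
time: 18.65
tool_pos: [602.7, -358.8, 121.5]
tcp_rot: [-3.14, 0.001, -0.061]
contact_force: [-0.5, 1.0, -0.2]
grip_width: 91.5
```

```bash
python3 w.py w7.png twist@27; python3 p.py 602.5,-361,20.5,-1.637,91,5
```

```text
cam [ 671.  -363.1  280. ]
twist 0.74 [223. 160. 302. 227.] circ ((601.244384765625, -361.03985595703125), 32.995845794677734) rect ((601.0565185546875, -361.1808776855469), (63.822486877441406, 63.88731384277344), 88.32559204101562)
t 18.75 pos [ 602.9 -359.   122.2] rpy [-3.141 -0.    -0.062] F [-0.3  0.6  0.1] w 91.1
602.5,-361,20.5,-1.637,91,5 slide [-0.001, 0.01, 0.508] rot z 0.001 per row mm 20.3 deg 0.1
```

>>> {"method": "servo_tool", "body": {"slide": [[-0.004, 0.01, 0.2], [-0.004, 0.01, 0.4], [-0.004, 0.01, 0.48], [-0.004, 0.01, 0.507], [-0.004, 0.01, 0.507]], "rot": [[0, 0, 0], [0, 0, 0], [0, 0, 0], [0, 0, 0], [0, 0, 0]], "claw": [91, 91, 91, 91, 91]}}

```text
time: 19.38
tool_pos: [602.0, -363.3, 21.7]
tcp_rot: [3.141, -0.002, -0.065]
contact_force: [0.9, 0.0, 0.6]
grip_width: 90.8
```

>>> {"method": "servo_tool", "body": {"slide": [[0, 0, 0], [0, 0, 0], [0, 0, 0], [0, 0, 0], [0, 0, 0]], "rot": [[0, 0, 0], [0, 0, 0], [0, 0, 0], [0, 0, 0], [0, 0, 0]], "claw": [54, 54, 54, 54, 54]}}

```text
time: 20.0
tool_pos: [601.4, -363.2, 21.0]
tcp_rot: [3.141, -0.001, -0.066]
contact_force: [-0.1, 1.3, 4.2]
grip_width: 63.4
```

```bash
python3 p.py 602,-361,130,-1.637,54,4 570,-210,140,-1.68,54,4 540,-60,140,-1.72,54,4 509,70,110,-1.763,54,4 508.5,76,35,-1.763,54,5
```

```text
t 20.0 pos [ 601.4 -363.2   21. ] rpy [ 3.141e+00 -1.000e-03 -6.600e-02] F [-0.1  1.3  4.2] w 63.4
602,-361,130,-1.637,54,4 slide [0.002, -0.011, -0.545] rot z 0.0 per row mm 27.3 deg 0.0
570,-210,140,-1.68,54,4 slide [-0.21, -0.743, -0.05] rot z 0.014 per row mm 38.7 deg 0.6
540,-60,140,-1.72,54,4 slide [-0.231, -0.729, -0.0] rot z 0.013 per row mm 38.2 deg 0.6
509,70,110,-1.763,54,4 slide [-0.25, -0.62, 0.15] rot z 0.014 per row mm 34.2 deg 0.6
508.5,76,35,-1.763,54,5 slide [-0.008, -0.029, 0.375] rot z -0.0 per row mm 15.0 deg 0.0
```

>>> {"method": "servo_tool", "body": {"slide": [[0, 0, -0.1], [0, -0.004, -0.3], [0, -0.008, -0.45], [0.002, -0.011, -0.545]], "rot": [[0, 0, 0], [0, 0, 0], [0, 0, 0], [0, 0, 0]], "claw": [54, 54, 54, 54]}}

```text
time: 20.5
tool_pos: [602.4, -361.5, 132.8]
tcp_rot: [3.14, -0.003, -0.066]
contact_force: [0.1, -0.1, -0.6]
grip_width: 63.3
```

>>> {"method": "servo_tool", "body": {"slide": [[-0.05, -0.19, -0.01], [-0.1, -0.37, -0.02], [-0.16, -0.56, -0.04], [-0.21, -0.743, -0.05]], "rot": [[0, 0, 0.003], [0, 0, 0.007], [0, 0, 0.01], [0, 0, 0.014]], "claw": [54, 54, 54, 54]}}

```text
time: 21.0
tool_pos: [569.5, -208.9, 140.9]
tcp_rot: [3.141, -0.001, -0.11]
contact_force: [0.4, 0.8, -0.4]
grip_width: 62.9
```

>>> {"method": "servo_tool", "body": {"slide": [[-0.06, -0.18, 0], [-0.12, -0.36, 0], [-0.17, -0.55, 0], [-0.231, -0.729, 0]], "rot": [[0, 0, 0.003], [0, 0, 0.007], [0, 0, 0.01], [0, 0, 0.013]], "claw": [54, 54, 54, 54]}}

```text
time: 21.5
tool_pos: [539.8, -58.8, 140.7]
tcp_rot: [3.142, -0.002, -0.151]
contact_force: [-0.7, 0.9, -0.1]
grip_width: 63.5
```

>>> {"method": "servo_tool", "body": {"slide": [[-0.06, -0.16, 0.03], [-0.13, -0.31, 0.07], [-0.19, -0.47, 0.11], [-0.25, -0.62, 0.15]], "rot": [[0, 0, 0.003], [0, 0, 0.007], [0, 0, 0.01], [0, 0, 0.014]], "claw": [54, 54, 54, 54]}}

```text
time: 22.0
tool_pos: [509.1, 71.2, 110.5]
tcp_rot: [-3.141, -0.002, -0.195]
contact_force: [0.2, 0.4, -0.8]
grip_width: 63.3
```

>>> {"method": "servo_tool", "body": {"slide": [[-0.004, -0.02, 0.08], [-0.008, -0.029, 0.18], [-0.008, -0.029, 0.28], [-0.008, -0.029, 0.35], [-0.008, -0.029, 0.375]], "rot": [[0, 0, 0], [0, 0, 0], [0, 0, 0], [0, 0, 0], [0, 0, 0]], "claw": [54, 54, 54, 54, 54]}}

```text
time: 22.62
tool_pos: [508.4, 76.1, 34.3]
tcp_rot: [3.142, 0.0, -0.195]
contact_force: [0.3, -0.5, -1.6]
grip_width: 63.6
```

```bash
python3 p.py 508.5,76,12,-1.763,54,4; python3 w.py w8.png twist@40 ring_spare@17
```

```text
t 22.62 pos [508.4  76.1  34.3] rpy [ 3.142  0.    -0.195] F [ 0.3 -0.5 -1.6] w 63.6
508.5,76,12,-1.763,54,4 slide [0.0, 0.001, 0.112] rot z -0.001 per row mm 5.6 deg 0.0
cam [575.6  63.  192.9]
twist 0.61 [202. 184. 321. 293.] circ ((510.3999328613281, 75.50605773925781), 32.562278747558594) rect ((522.74755859375, 73.095703125), (64.63235473632812, 34.87030792236328), 78.81161499023438)
ring_spare 0.95 [204.  19. 314. 131.] circ ((596.1272583007812, 58.965126037597656), 31.517086029052734) rect ((596.2373657226562, 59.05791473388672), (61.115291595458984, 61.88932418823242), 80.89795684814453)
```

View pics/w8.png

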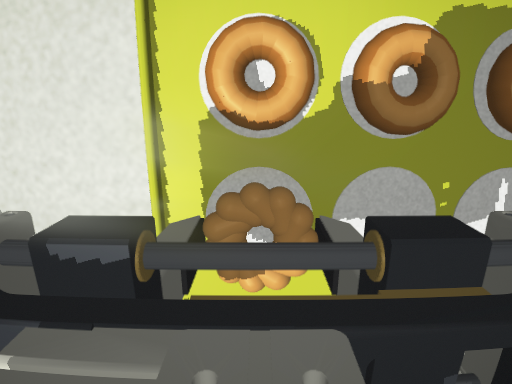

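```bash
python3 - <<'E'
from h import *
from scipy.optimize import least_squares
c=capture("wrist"); hsv=cv2.cvtColor(c["frame"],cv2.COLOR_RGB2HSV)
m=(hsv[...,1]<90); m[:150]=0
P=[]
for x in range(212,308):
    r=np.where(m[:212,x])[0]
    if len(r): P.append((x,r.min()))
W=at_z(c,P,6.5)[:,:2]
s=least_squares(lambda q:np.hypot(*(W-q[:2]).T)-36,[508,76],loss='soft_l1'); print("round",len(P),s.x.round(1),np.abs(s.fun).mean())
E
```

```text
round 96 [506.8  76.9] 0.13569278201244983
```

>>> {"method": "servo_tool", "body": {"slide": [[-0.01, -0.002, 0.05], [-0.01, -0.002, 0.09], [-0.01, -0.002, 0.105], [-0.01, -0.002, 0.113], [-0.01, -0.002, 0.117], [-0.01, -0.002, 0.119]], "rot": [[0, 0, 0], [0, 0, 0], [0, 0, 0], [0, 0, 0], [0, 0, 0], [0, 0, 0]], "claw": [54, 54, 54, 54, 54, 54]}}

```text
invalid input at $: expected 1 to 5 rows
```

>>> {"method": "servo_tool", "body": {"slide": [[-0.01, -0.002, 0.05], [-0.01, -0.002, 0.09], [-0.01, -0.002, 0.105], [-0.01, -0.002, 0.114], [-0.01, -0.002, 0.119]], "rot": [[0, 0, 0], [0, 0, 0], [0, 0, 0], [0, 0, 0], [0, 0, 0]], "claw": [54, 54, 54, 54, 54]}}

```text
time: 23.45
tool_pos: [506.7, 77.0, 10.9]
tcp_rot: [-3.142, -0.0, -0.195]
contact_force: [-3.0, 0.7, 8.4]
grip_width: 63.4
```

>>> {"method": "servo_tool", "body": {"slide": [[0, 0, 0], [0, 0, 0], [0, 0, 0], [0, 0, 0]], "rot": [[0, 0, 0], [0, 0, 0], [0, 0, 0], [0, 0, 0]], "claw": [80, 80, 80, 80]}}

```text
time: 23.95
tool_pos: [506.7, 77.0, 10.8]
tcp_rot: [-3.141, -0.0, -0.195]
contact_force: [-0.5, 0.6, 0.2]
grip_width: 80.0
```

>>> {"method": "servo_tool", "body": {"slide": [[0, 0, -0.1], [0, 0, -0.3], [0, 0, -0.55], [0, 0, -0.7], [0, 0, -0.7]], "rot": [[0, 0, 0], [0, 0, 0], [0, 0, 0], [0, 0, 0], [0, 0, 0]], "claw": [80, 80, 80, 80, 80]}}

```text
time: 24.58
tool_pos: [508.0, 77.0, 153.1]
tcp_rot: [-3.14, -0.005, -0.195]
contact_force: [0.4, -0.2, -0.8]
grip_width: 80.3
```

```bash
python3 w.py w9.png twist@16;python3 p.py 495,-70,150,-1.2,80,4 460,-210,150,-0.6,70,4 424.5,-349,125,-0.07,70,4

```

```text
cam [574.3  63.9 312.1]
twist 0.71 [230. 154. 293. 214.] circ ((505.76470947265625, 76.6277847290039), 33.258419036865234) rect ((506.24493408203125, 76.28179168701172), (63.097755432128906, 64.66552734375), 77.44803619384766)
t 24.68 pos [506.2  76.9 150.2] rpy [ 3.142e+00  1.000e-03 -1.950e-01] F [-0.8 -0.8 -0.3] w 80.5
495,-70,150,-1.2,80,4 slide [0.087, 0.732, 0.001] rot z -0.18 per row mm 36.8 deg 8.1
460,-210,150,-0.6,70,4 slide [-0.417, 0.589, -0.0] rot z -0.191 per row mm 36.1 deg 8.6
424.5,-349,125,-0.07,70,4 slide [-0.674, 0.246, 0.125] rot z -0.169 per row mm 36.4 deg 7.6
```

View pics/w9.png

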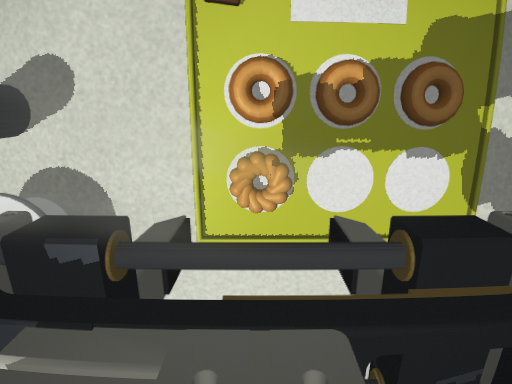

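The twist is centred on the back-left round at pixel (261,182), directly behind the new ring at (261,90). Now the bar.

>>> {"method": "servo_tool", "body": {"slide": [[0.087, 0.732, 0.001], [0.087, 0.732, 0.001], [0.087, 0.732, 0.001], [0.087, 0.732, 0.001], [0.087, 0.732, 0.001]], "rot": [[0, 0, -0.18], [0, 0, -0.18], [0, 0, -0.18], [0, 0, -0.18], [0, 0, -0.18]], "claw": [80, 80, 80, 80, 80]}}

```text
time: 25.3
tool_pos: [494.5, -70.3, 149.0]
tcp_rot: [-3.14, 0.002, 0.369]
contact_force: [-0.4, 0.3, -0.1]
grip_width: 80.1
```

>>> {"method": "servo_tool", "body": {"slide": [[-0.417, 0.589, 0], [-0.417, 0.589, 0], [-0.417, 0.589, 0], [-0.417, 0.589, 0], [-0.417, 0.589, 0]], "rot": [[0, 0, -0.191], [0, 0, -0.191], [0, 0, -0.191], [0, 0, -0.191], [0, 0, -0.191]], "claw": [70, 70, 70, 70, 70]}}

```text
time: 25.92
tool_pos: [460.0, -209.6, 149.6]
tcp_rot: [-3.14, -0.0, 0.969]
contact_force: [0.3, -0.2, 0.4]
grip_width: 70.4
```

>>> {"method": "servo_tool", "body": {"slide": [[-0.674, 0.246, 0.125], [-0.674, 0.246, 0.125], [-0.674, 0.246, 0.125], [-0.674, 0.246, 0.125], [-0.674, 0.246, 0.125]], "rot": [[0, 0, -0.169], [0, 0, -0.169], [0, 0, -0.169], [0, 0, -0.169], [0, 0, -0.169]], "claw": [70, 70, 70, 70, 70]}}

```text
time: 26.55
tool_pos: [425.1, -347.7, 125.2]
tcp_rot: [-3.141, -0.001, 1.499]
contact_force: [-0.4, 0.8, -0.0]
grip_width: 70.1
```

```bash
python3 w.py w10.png bar@36; python3 p.py 424,-350,20,-0.066,70,5

```

```text
cam [ 430.5 -279.9  283.9]
bar 0.82 [233. 136. 276. 246.] circ ((422.4704895019531, -347.7742919921875), 49.58792495727539) rect ((421.4376525878906, -347.20166015625), (96.18155670166016, 37.38722229003906), 86.7036361694336)
t 26.65 pos [ 425.4 -347.6  125.6] rpy [ 3.142 -0.     1.501] F [ 0.5  0.2 -0.4] w 69.9
424,-350,20,-0.066,70,5 slide [-0.012, -0.006, 0.528] rot z -0.001 per row mm 21.1 deg 0.0
```

View pics/w10.png

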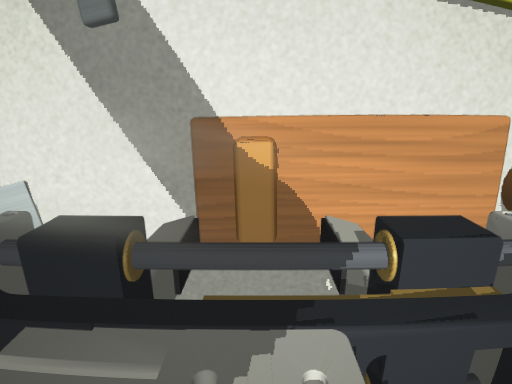

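The bar runs along column 255 (rows 136–246), nearly centred between the jaws and lined up with them.

>>> {"method": "servo_tool", "body": {"slide": [[-0.006, -0.008, 0.2], [-0.006, -0.008, 0.4], [-0.006, -0.008, 0.5], [-0.006, -0.008, 0.527], [-0.006, -0.008, 0.527]], "rot": [[0, 0, 0], [0, 0, 0], [0, 0, 0], [0, 0, 0], [0, 0, 0]], "claw": [70, 70, 70, 70, 70]}}

```text
time: 27.28
tool_pos: [423.7, -349.8, 20.6]
tcp_rot: [3.141, 0.0, 1.502]
contact_force: [-0.4, 0.4, -0.2]
grip_width: 69.8
```

>>> {"method": "servo_tool", "body": {"slide": [[0, 0, 0], [0, 0, 0], [0, 0, 0], [0, 0, 0], [0, 0, 0]], "rot": [[0, 0, 0], [0, 0, 0], [0, 0, 0], [0, 0, 0], [0, 0, 0]], "claw": [30, 30, 30, 30, 30]}}

```text
time: 27.9
tool_pos: [423.1, -350.3, 20.4]
tcp_rot: [3.141, 0.0, 1.502]
contact_force: [-1.5, 0.9, 3.3]
grip_width: 37.6
```

```bash
python3 p.py 424,-349,140,-0.066,30,4 500,-250,145,-0.1,30,4 580,-150,145,-0.15,30,4 667.5,-42,120,-0.192,30,5 667.5,-42,40,-0.192,30,4
```

```text
t 27.9 pos [ 423.1 -350.3   20.4] rpy [3.141 0.    1.502] F [-1.5  0.9  3.3] w 37.6
424,-349,140,-0.066,30,4 slide [0.007, 0.004, -0.598] rot z -0.001 per row mm 29.9 deg 0.0
500,-250,145,-0.1,30,4 slide [0.519, 0.347, -0.025] rot z 0.011 per row mm 31.2 deg 0.5
580,-150,145,-0.15,30,4 slide [0.537, 0.348, -0.0] rot z 0.016 per row mm 32.0 deg 0.7
667.5,-42,120,-0.192,30,5 slide [0.599, 0.352, 0.125] rot z 0.013 per row mm 28.2 deg 0.5
667.5,-42,40,-0.192,30,4 slide [0.0, 0.0, 0.4] rot z -0.0 per row mm 20.0 deg 0.0
```

>>> {"method": "servo_tool", "body": {"slide": [[0, 0, -0.1], [0, 0, -0.3], [0.004, 0, -0.5], [0.007, 0.004, -0.598]], "rot": [[0, 0, 0], [0, 0, 0], [0, 0, 0], [0, 0, 0]], "claw": [30, 30, 30, 30]}}

```text
time: 28.4
tool_pos: [424.5, -349.4, 141.8]
tcp_rot: [3.139, 0.002, 1.502]
contact_force: [-0.3, -1.1, -2.0]
grip_width: 37.4
```

>>> {"method": "servo_tool", "body": {"slide": [[0.13, 0.09, 0], [0.26, 0.17, -0.01], [0.39, 0.26, -0.02], [0.519, 0.347, -0.025]], "rot": [[0, 0, 0.003], [0, 0, 0.006], [0, 0, 0.009], [0, 0, 0.011]], "claw": [30, 30, 30, 30]}}

```text
time: 28.9
tool_pos: [500.9, -249.2, 144.5]
tcp_rot: [-3.141, -0.0, 1.467]
contact_force: [1.0, -0.1, -1.4]
grip_width: 37.9
```

>>> {"method": "servo_tool", "body": {"slide": [[0.13, 0.09, 0], [0.27, 0.17, 0], [0.4, 0.26, 0], [0.537, 0.348, 0]], "rot": [[0, 0, 0.004], [0, 0, 0.008], [0, 0, 0.012], [0, 0, 0.016]], "claw": [30, 30, 30, 30]}}

```text
time: 29.4
tool_pos: [581.2, -149.6, 144.3]
tcp_rot: [-3.141, -0.0, 1.416]
contact_force: [-0.8, -0.8, -2.2]
grip_width: 38.0
```

>>> {"method": "servo_tool", "body": {"slide": [[0.12, 0.07, 0.02], [0.24, 0.14, 0.05], [0.36, 0.21, 0.07], [0.48, 0.28, 0.1], [0.599, 0.352, 0.125]], "rot": [[0, 0, 0.003], [0, 0, 0.006], [0, 0, 0.009], [0, 0, 0.011], [0, 0, 0.013]], "claw": [30, 30, 30, 30, 30]}}

```text
time: 30.02
tool_pos: [668.9, -42.0, 118.9]
tcp_rot: [-3.141, -0.0, 1.376]
contact_force: [-0.0, 0.1, -1.1]
grip_width: 37.9
```

>>> {"method": "servo_tool", "body": {"slide": [[0, 0, 0.1], [0, 0, 0.2], [0, 0, 0.3], [0, 0, 0.38], [0, 0, 0.4]], "rot": [[0, 0, 0], [0, 0, 0], [0, 0, 0], [0, 0, 0], [0, 0, 0]], "claw": [30, 30, 30, 30, 30]}}

```text
time: 30.65
tool_pos: [667.9, -42.8, 38.2]
tcp_rot: [-3.139, -0.0, 1.376]
contact_force: [0.1, -0.5, -0.7]
grip_width: 37.9
```

```bash
python3 p.py 667.5,-42,12,-0.192,30,4; python3 w.py w11.png bar@58 ring_a@17
```

```text
t 30.65 pos [667.9 -42.8  38.2] rpy [-3.139 -0.     1.376] F [ 0.1 -0.5 -0.7] w 37.9
667.5,-42,12,-0.192,30,4 slide [0.003, -0.003, 0.131] rot z -0.001 per row mm 6.6 deg 0.0
cam [681.8  24.  196.8]
bar 0.96 [223. 150. 299. 298.] circ ((673.6642456054688, -17.572050094604492), 28.226247787475586) rect ((673.5994873046875, -16.05231475830078), (49.13648223876953, 35.065093994140625), 79.05172729492188)
ring_a 0.97 [ 68. 171. 166. 234.] circ ((575.9597778320312, -22.69455337524414), 33.002342224121094) rect ((575.6399536132812, -10.224662780761719), (65.64309692382812, 37.271728515625), 2.2856972217559814)
```

View pics/w11.png

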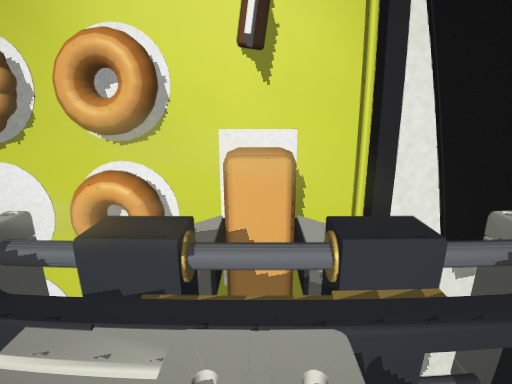

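```bash
python3 - <<'E'
from h import *
c=capture("wrist")
a=at_z(c,[(219,129),(298,129),(219,180),(298,180)],6.5)[:,:2]; b=at_z(c,[(223,200),(297,200),(260,149)],46)[:,:2]
R=np.array([[.9816,-.1908],[.1908,.9816]])
print("tray coords strip",(a@R.T).round(1),"bar",(b@R.T).round(1))
E
```

```text
tray coords strip [[639.6 142.7]
 [690.3 142.6]
 [638.4 109.1]
 [691.3 108.9]] bar [[645.6 107.1]
 [685.8 107. ]
 [665.8 134.6]]
```

>>> {"method": "servo_tool", "body": {"slide": [[0.007, -0.003, 0.06], [0.007, -0.003, 0.1], [0.007, -0.003, 0.12], [0.007, -0.003, 0.13], [0.007, -0.003, 0.137]], "rot": [[0, 0, 0], [0, 0, 0], [0, 0, 0], [0, 0, 0], [0, 0, 0]], "claw": [30, 30, 30, 30, 30]}}

```text
time: 31.48
tool_pos: [668.5, -41.4, 12.3]
tcp_rot: [3.141, -0.0, 1.376]
contact_force: [0.2, 0.4, -0.6]
grip_width: 37.8
```

>>> {"method": "servo_tool", "body": {"slide": [[0, -0.003, 0.005], [0, -0.003, 0.009], [0, -0.003, 0.009]], "rot": [[0, 0, 0], [0, 0, 0], [0, 0, 0]], "claw": [30, 30, 30]}}

```text
time: 31.85
tool_pos: [667.8, -41.3, 10.6]
tcp_rot: [3.141, -0.0, 1.376]
contact_force: [0.2, -0.7, -0.5]
grip_width: 37.9
```

>>> {"method": "servo_tool", "body": {"slide": [[0, 0, 0.003], [0, 0, 0.005], [0, 0, 0.005]], "rot": [[0, 0, 0], [0, 0, 0], [0, 0, 0]], "claw": [30, 30, 30]}}

```text
time: 32.22
tool_pos: [667.9, -41.3, 10.4]
tcp_rot: [3.141, -0.0, 1.376]
contact_force: [-2.4, -0.1, 4.7]
grip_width: 37.5
```

>>> {"method": "servo_tool", "body": {"slide": [[0, 0, 0], [0, 0, 0], [0, 0, 0], [0, 0, 0]], "rot": [[0, 0, 0], [0, 0, 0], [0, 0, 0], [0, 0, 0]], "claw": [60, 60, 60, 60]}}

```text
time: 32.72
tool_pos: [667.7, -41.2, 9.4]
tcp_rot: [-3.141, -0.0, 1.376]
contact_force: [0.7, 1.0, 0.6]
grip_width: 59.8
```

>>> {"method": "servo_tool", "body": {"slide": [[0, 0, -0.1], [0, 0, -0.3], [0, 0, -0.5], [0, 0, -0.6], [0, 0, -0.7]], "rot": [[0, 0, 0], [0, 0, 0], [0, 0, 0], [0, 0, 0], [0, 0, 0]], "claw": [60, 60, 60, 60, 60]}}

```text
time: 33.35
tool_pos: [668.1, -41.3, 152.4]
tcp_rot: [3.139, -0.0, 1.376]
contact_force: [0.2, -0.8, -0.1]
grip_width: 60.2
```

```bash
python3 p.py 520,40,220,0.2,80,5
```

```text
t 33.35 pos [668.1 -41.3 152.4] rpy [ 3.139 -0.     1.376] F [ 0.2 -0.8 -0.1] w 60.2
520,40,220,0.2,80,5 slide [0.255, -0.805, -0.338] rot z -0.126 per row mm 36.4 deg 4.5
```

>>> {"method": "servo_tool", "body": {"slide": [[0.8, -0.8, -0.4], [0.8, -0.8, -0.4], [0.8, -0.8, -0.4], [0.8, -0.8, -0.4], [0.8, -0.8, -0.4]], "rot": [[0, 0, 0], [0, 0, 0], [0, 0, 0], [0, 0, 0], [0, 0, 0]], "claw": [60, 60, 60, 60, 60]}}

```text
time: 33.98
tool_pos: [540.8, 149.5, 233.1]
tcp_rot: [3.137, -0.002, 1.381]
contact_force: [0.5, -0.7, -0.0]
grip_width: 60.0
```

>>> {"method": "servo_tool", "body": {"slide": [[0.2, -0.9, 0], [0.2, -0.9, 0], [0.2, -0.9, 0], [0.2, -0.9, 0], [0.2, -0.9, 0]], "rot": [[0, 0, 0], [0, 0, 0], [0, 0, 0], [0, 0, 0], [0, 0, 0]], "claw": [60, 60, 60, 60, 60]}}

```text
time: 34.6
tool_pos: [374.0, 220.4, 230.2]
tcp_rot: [3.14, -0.001, 1.376]
contact_force: [1.6, -0.7, -0.3]
grip_width: 59.7
```

```bash
python3 - <<'E'
from h import *
c=capture("top"); a=c["frame"][100:280,110:430,::-1]; cv2.imwrite("pics/f.png",cv2.resize(a,None,fx=2.5,fy=2.5,interpolation=cv2.INTER_CUBIC))
s=capture("scene"); b=s["frame"][80:360,90:350,::-1]; cv2.imwrite("pics/g.png",cv2.resize(b,None,fx=2.1,fy=2.1,interpolation=cv2.INTER_CUBIC))
for n,c in(("top",c),("scene",s)):
  for q in("ring_a","filled","bar","twist","jar","stand"):
    for x in silhouettes(q,n)[:3]:
        P=deproj(c,np.argwhere(x["pixels"])[:,::-1]); print(n,q,round(x["confidence"],2),"mid",((np.percentile(P,3,0)+np.percentile(P,97,0))/2).round(1),"top",np.percentile(P[:,2],95).round(1))
E
```

```text
top ring_a 0.64 mid [ 562.4 -105.4   18.2] top 31.1
top ring_a 0.6 mid [595.8  56.4  19.2] top 31.1
top ring_a 0.53 mid [578.5 -25.2  20.3] top 31.5
top filled 0.83 mid [500.9 334.5  80.7] top 90.8
top bar 0.58 mid [667.2 -42.1  26.6] top 34.5
top twist 0.93 mid [507.2  73.7  17.7] top 29.4
top jar 0.85 mid [ 707.2 -368.5   55.9] top 103.8
top stand 0.75 mid [497.7 336.5  60.2] top 64.1
scene ring_a 0.71 mid [ 556.9 -105.8   18.8] top 31.3
scene ring_a 0.58 mid [577.2 -24.   20. ] top 31.4
scene filled 0.53 mid [502.1 332.7  81.9] top 92.9
scene bar 0.92 mid [668.5 -45.8  25.7] top 33.8
scene twist 0.5 mid [508.9  77.7  22.6] top 30.5
scene jar 0.56 mid [ 711.8 -374.3   54.7] top 102.3
scene jar 0.29 mid [669.3 -42.9  20.8] top 33.6
scene stand 0.85 mid [497.1 332.8  34.5] top 64.8
scene stand 0.71 mid [ 514.8 -358.8   16.1] top 19.3
```

View pics/f.png

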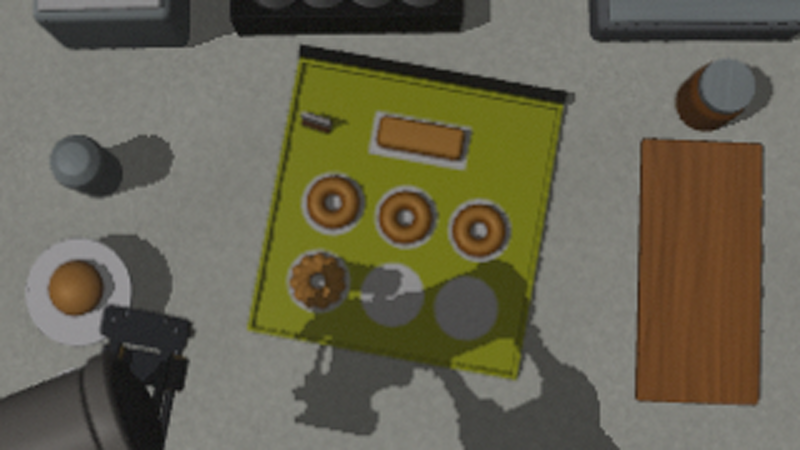

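View pics/g.png

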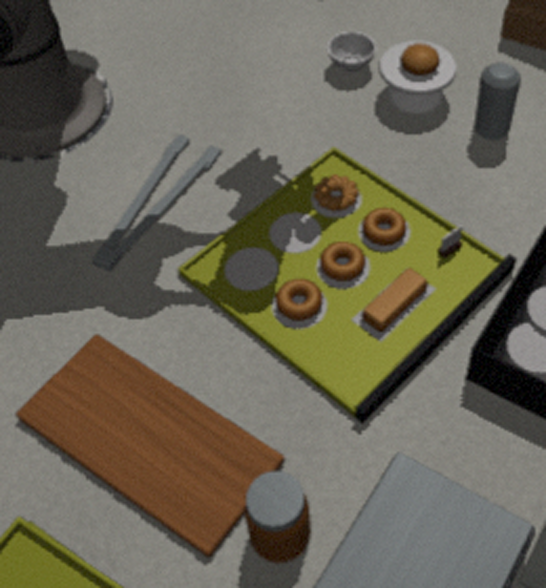

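The final views show every item in place: filled at crop (76,287) on the stand, the ring at (333,203), the twist at (320,282), the bar at (421,137) on the strip, and the jar upright. Handing in.

```bash
python3 -c "
from plant import *
print(close_job(), get_obs()['time'])"
```

```text
the job is handed in; nothing more can be done
the job is handed in; nothing more can be done
```

The job is done and handed in at about 35 s of robot time. I did it in the order asked: the filled doughnut onto the cake stand, the spare ring into the left middle round, the twist behind it, and the bar on its strip along the ticket rail.

**Positions:** My last pictures (top and scene cameras) show everything flat and right way up. The ring, twist and bar lie within about 2–4 mm of their paper marks, and the filled doughnut is about 3–4 mm off the stand's centre. The other two rings and the amber jar still stand where they were.

**Forces:** The highest contact force I read at the end of a move was about 8 N, when setting down the twist. Forces in between were not watched.

**Disagreements:** The wrist and top cameras disagreed by about 2 mm on the tray's position, and I placed by the wrist camera. In the last scene picture the network missed the new ring and gave two low-value false hits, a second "jar" on the bar and a second "stand" on the board. The top camera found the ring correctly.

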